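Level the stool seat and hold the hardness gauge on its test spot

TASK

First level the tilting work holder, so that the round stool seat on it lies flat. Then take the spring hardness gauge out of its wooden stand and, keeping it upright, gently press its plunger on the spot inside the dark ring on the seat until the plunger is about half-way in, never all the way in; leave the other things on the bench alone. Finish while still holding the gauge there: do not put it down or let go of it.

Things in the scene. Friction and masses are not known exactly. Their poses are not given: they have to be found in the camera images.
- tilt (a joint): Tilt of the work holder: aluminium plate 280 x 150 x 14 mm hinged across its middle, 90 mm up, on a fixed wooden base with two grey cheeks. Rad, 0 = level, positive = end_a high, limits +-0.45; starts with end_a high. Stiff (1.2 N m), stays where left: an end goes down under a push of 10 to 13 N from above and the other rises; pushing that one down tilts it back.
- end_a (a point): Bare point on the plate's upper face, in its middle width, 120 mm from the hinge axis, 20 mm from the edge of the end that starts high, 30 mm outward of the seat's rim; 106 mm above the bench when level. x axis points away from the hinge along the plate, z is square to the plate.
- end_b (a point): The same point at the opposite end, 240 mm from end_a, low at the start, 106 mm above the bench when level. Its x axis points towards the hinge.
- spot (a point): Centre of the spot to test, on the seat's face: in a dark flat ring of 26 mm inside, 32 mm outside diameter, on a round wooden stool seat (180 mm diameter, 22 mm thick) centred on the plate. The spot is 52 mm from the seat's centre, 128 mm above the bench when level; z square to the seat. The seat can pivot stiffly (0.3 N m) about its centre; it starts at any angle and need not be turned.
- gauge_mid (a point): Middle of the gauge's body, on its axis: dark grey upright square block 40 x 40 mm, 56 mm tall, round dial on top, 0.25 kg; z up the axis, x and y square to the flat sides (grip any opposite two). Below it a nose 18 mm wide, 12 mm long, then a steel plunger 8 mm in diameter, whose tip, when out, is 60 mm below this point. Starts upright in the stand, this point 73 mm above the bench.
- plunger (a joint): How far the plunger is pushed into the gauge: 0 = fully out, 0.008 = half-way, 0.016 m = fully in; spring of 300 N/m (half-way in = 2.4 N, fully in = 4.8 N).
- gauge_tip (a point): Centre of the plunger's flat lower end.
- stand: Fixed wooden block 100 x 100 mm, 45 mm tall, origin under its centre, with a 28 mm hole in its middle; the gauge's body rests on its top with nose and plunger hanging in the hole: lift 35 mm straight up to clear it.
- gauge: The whole gauge; origin on its axis in the underside of its square body, 28 mm below gauge_mid.
- seat: The stool seat; origin in the centre of its underside.
- glue: Bystander: white glue bottle 56 mm in diameter, 150 mm tall, origin under it.
- discs: Bystander: two stacked wooden discs glued together, 80 mm in diameter, 40 mm tall, origin under it.
- brush: Bystander: brush lying on the bench, origin under it.
There are look-alikes about, which are no part of the job. Of the things that look like the gauge, the smallest one is meant.

How it is judged:
By the outcome, as a careful person would: the job done as asked, in the order asked, and still so for the second after the job is handed in, while the arm keeps its last pose, push and grip.
It also fails if it takes over 50 s, if anything falls off the work surface, if the arm or the gripper's body presses on something with over 40 N, if the wrist force passes 120 N, or if a joint passes its speed limit or range.

ROBOT

A 6-joint arm with a two-finger parallel gripper is mounted at the origin on the work surface. World frame = base frame: x ahead of the robot, y to its left, z up, the work surface at z = 0. Lengths are in m, angles in rad, forces in N, time in s.
With the tool pointing down it reaches from about 0.3 to 0.775 m from the base axis. Payload 14.6 kg.
Tool frame: the origin (TCP) lies at the centre of the arm's flange, where the gripper is bolted on; the fingertips stand 199 mm ahead of it and the grasp point (between the pads) lies 180 mm ahead of it; z points along the fingers, y is the line along which they close (so a half turn about z gives the same grasp; the last joint's range is limited). The gripper opens to 94 mm and grips with 3 to 60 N. Pads are 16 mm wide; open, the fingers measure 119 mm over their backs; the gripper's body (75 mm by 177 mm) begins 78 mm behind the grasp point.
Start: joints at [-1.291, 0.3, 1.521, -0, 1.321, -0.067], TCP at [0.187, -0.517, 0.405] pointing down, gripper open.
Joint ranges: [-3.03, 3.03], [-0.79, 2.21], [0.23, 2.52], [-1.04, 4.18], [0, 3.07], [-2.55, 2.55]. Speed limits (rad/s): [2.22, 2.22, 2.57, 3.14, 3.14, 3.14].

INTERFACE

Orientations are given as [roll, pitch, yaw] about the fixed x, y, z axes, in that order (R = Rz(yaw) Ry(pitch) Rx(roll)).
In Python, from station import ctrl gives the robot as it stands. The module is installed in compiled form; this text tells all that it offers.
- The arm moves only by the tool servo_tool, never from a script. Its argument "motion" is a list of rows, each a list of 5 numbers: the closure, from 0 (fully open) to 1 (shut), then the shift along the world's x, y, z in cm, then the turn about the world's z in degrees. A call has 1 to 20 rows; each row is the pose to reach, as a shift and turn from the pose commanded when the call began; what a row does not reach only later rows make up. A row lasts 1/8 s, in which the tool goes at most 62.5 mm and 10.7 degrees, less where a joint would pass 70% of its speed; a pose out of reach is approached as far as the arm can. A call with a gripper value outside its range is refused whole. The fingers move at their own pace and stop on an object; "squeeze" is the grip in N (left out, the last holds). Time passes only in rows, so rows that repeat a pose let the fingers close. It gives the time, the measured TCP pose, the force, the opening and the grip force at its end, in the units of the state.
- ctrl.get_obs(): the state, without advancing time (a new reading comes with each control period).
- ctrl.camera(name): name is "scene" or "top" or "wrist"; returns a dict with "image" (420x560x3 uint8, red, green, blue), "fx", "fy", "cx", "cy" (pixels), "dist" ([k1, k2, p1, p2, k3] as OpenCV has them; the pictures are not rectified), "camera_from_world" (4x4, takes a point from world to camera coordinates); the wrist camera has in their place "hand_eye" (4x4, takes a point from camera to tool coordinates, whose origin is the TCP and whose axes are the flange's). Camera axes: x right, y up, looking along -z (the intrinsics and any distortion apply to the point x, -y, -z); pixel columns grow to the right and rows downward; lengths in m; the calibration is good to about 2 mm. A picture is of the moment at which its call begins: read the wrist's pose just before it. There is no depth.
- ctrl.hand_in(): hands the job in; it is judged then, once.
The state is a dict: "time_s": time; "qpos": joint angles; "joint_vel": joint speeds; "tau": joint torques, N m; "ee_pos": TCP position; "eef_rot": TCP orientation; "force": force on the tool from outside, world axes, zero at the start; "moment": the same for the moment, N m; "grip_width": finger opening in m; "grip_force": force on a finger pad.
Only numpy, scipy, OpenCV 4.12 (cv2) and the standard library are available. Lean on these libraries where they do the work, as an engineer would, in place of code of your own. Each camera call takes 0.05 s, during which the arm holds its last target. There are 200 camera calls.

## Working session

There is one attempt and no reset: what is moved stays moved. The work goes in short steps, Python scripts to look and compute and a tool call to move; the robot and the scene stay as the last step left them, time stands still between calls to the robot, and variables do not carry over. Pictures are saved under pics/ and viewed, at most 10 in all, crops included, and the job is handed in when it is done.

Besides the shell and the picture viewer there is one more tool, called after ">>>" as name(argument=value, ...) on one line, values as JSON. servo_tool: Moves the arm, as the interface text tells. Its arguments: {"type":"object","properties":{"motion":{"type":"array","items":{"type":"array","items":{"type":"number"}}},"squeeze":{"type":"number"}},"required":["motion"]}

```bash
mkdir -p pics
cat > h.py <<'E'
import numpy as np, cv2
from scipy.spatial.transform import Rotation as R
from station import ctrl
def cam(n):
    o=ctrl.get_obs(); c=ctrl.camera(n)
    if n=="wrist":
        T=np.eye(4);T[:3,:3]=R.from_euler('xyz',o['eef_rot']).as_matrix();T[:3,3]=o['ee_pos']
        c['W']=T@np.array(c['hand_eye'])
    else: c['W']=np.linalg.inv(np.array(c['camera_from_world']))
    c['K']=np.array([[c['fx'],0,c['cx']],[0,c['fy'],c['cy']],[0,0,1.]])
    c['image']=np.array(c['image'])
    return c
def ray(c,uv):
    p=cv2.undistortPoints(np.array([[uv]],float),c['K'],np.array(c['dist'],float))[0,0]
    d=c['W'][:3,:3]@np.array([p[0],-p[1],-1]); return c['W'][:3,3],d/np.linalg.norm(d)
def onz(c,uv,z):
    o,d=ray(c,uv); return o+d*(z-o[2])/d[2]
def tri(c1,u1,c2,u2):
    o1,d1=ray(c1,u1);o2,d2=ray(c2,u2)
    A=np.stack([d1,-d2],1);s=np.linalg.lstsq(A,o2-o1,rcond=None)[0]
    a=o1+d1*s[0];b=o2+d2*s[1];return (a+b)/2,np.linalg.norm(a-b)
def proj(c,P):
    q=np.linalg.inv(c['W'])@np.append(P,1)
    return cv2.projectPoints(np.array([[q[0],-q[1],-q[2]]]),np.zeros(3),np.zeros(3),c['K'],np.array(c['dist'],float))[0].ravel()
def save(c,f): cv2.imwrite('pics/'+f,c['image'][:,:,::-1])
E
python3 - <<'E'
from h import *
import pickle
d={}
for n in("scene","top"):
    c=cam(n);d[n]=c;save(c,n+'0.png');print(n,c['W'][:3,3].round(3),c['fx'])
pickle.dump(d,open('c0.pkl','wb'))
o=ctrl.get_obs();print(o['ee_pos'],o['eef_rot'],o['grip_width'],o['force'],o['time_s'])
E
```

```text
scene [ 1.367 -0.443  0.702] 452.41745440488336
top [0.395 0.009 1.037] 382.82826287657844
[ 0.18691476 -0.51723011  0.40417016] [-3.14058771e+00 -8.16059221e-05  3.46787853e-01] 0.09427267027354223 [ 0.70050147 -0.21512012 -0.71983512] 0.1
```

View pics/scene0.png

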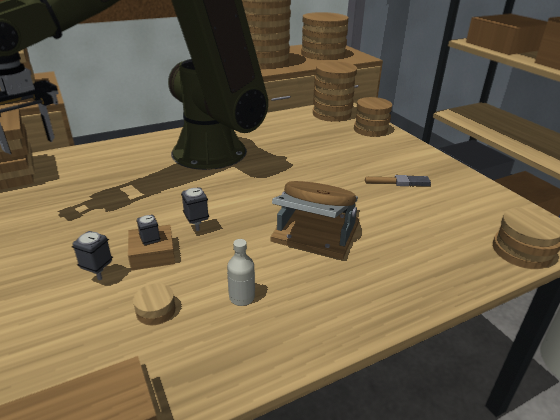

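View pics/top0.png

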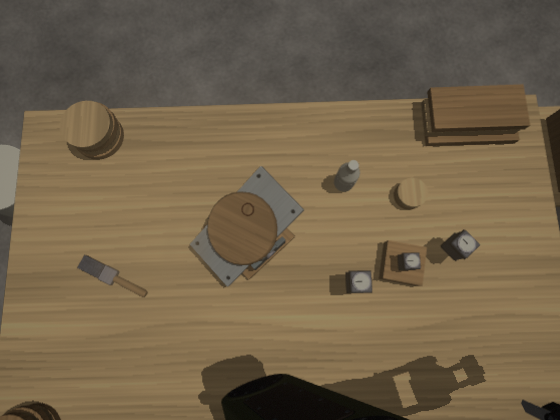

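The scene view shows the work holder around (315,215), the gauge in its stand at (148,235), two larger look-alikes, the bottle and the discs. In the top view the seat is at (242,228), the ring at (248,210), and the gauge at (411,261) on the stand at (403,263).

Run:
```python
from h import *
import pickle
d=pickle.load(open('c0.pkl','rb'))
def t(n,x,y,w,h,k): return cv2.resize(d[n]['image'][y:y+h,x:x+w],None,fx=k,fy=k,interpolation=cv2.INTER_CUBIC)
a=np.hstack([t('scene',265,170,100,75,4),t('top',180,160,100,75,4)])
b=np.hstack([t('scene',120,200,66,75,4)[:, :],t('top',210,215,100,75,4)[:,:268],t('top',375,230,66,75,4)])
W=max(a.shape[1],b.shape[1])
b=cv2.copyMakeBorder(b,0,0,0,W-b.shape[1],cv2.BORDER_CONSTANT) if b.shape[1]<W else b
a=cv2.copyMakeBorder(a,0,0,0,W-a.shape[1],cv2.BORDER_CONSTANT)
im=np.vstack([a,b]);print(im.shape)
im=np.clip(im.astype(float)*1.6,0,255).astype(np.uint8)
cv2.imwrite('pics/crop1.png',im[:,:,::-1])
```

```text
(600, 800, 3)
```

View pics/crop1.png

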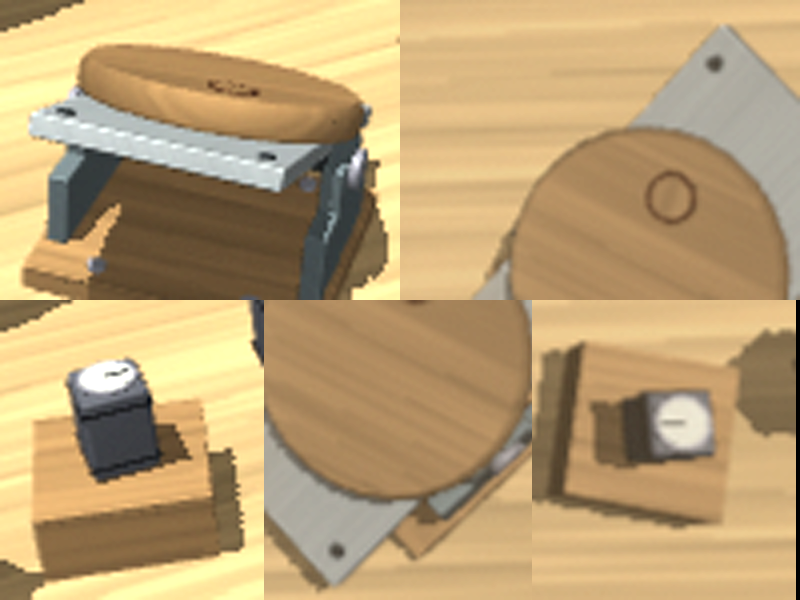

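The crop shows the near-end plate screws at scene (281.5,198) and (331.8,209.2), and at top (293,211) and (258.8,175.8). The ring centre is at top (247.7,209.5). The gauge's dial is square and slightly yawed.

Run:
```python
from h import *
import pickle
d=pickle.load(open('c0.pkl','rb'));s,t=d['scene'],d['top']
# refine dark screws in top
g=cv2.cvtColor(t['image'],cv2.COLOR_RGB2GRAY).astype(float)
def ref(u,v,r=4):
    u0,v0=int(round(u)),int(round(v));p=g[v0-r:v0+r+1,u0-r:u0+r+1];w=np.clip(np.median(p)-15-p,0,None)
    yy,xx=np.mgrid[-r:r+1,-r:r+1];return (u0+(w*xx).sum()/w.sum(),v0+(w*yy).sum()/w.sum())
sc=[ref(293,211),ref(258.8,175.8),ref(197,243),ref(228.5,277)];print(np.round(sc,1))
print('s1',tri(t,sc[0],s,(281.5,198)));print('s2',tri(t,sc[1],s,(331.75,209.25)))
# guess level of ends over heights
for z in(.05,.07,.106,.13,.15):print(z,[onz(t,q,z)[:2].round(3) for q in sc])
print('spot rays',onz(t,(247.7,209.5),.128).round(4),onz(t,(247.7,209.5),.14).round(4))
# gauge top square
print('plate corners', [onz(t,q,.106)[:2].round(3) for q in((262,167),(303,211),(231,286),(190,245))])
m=cv2.inRange(cv2.cvtColor(t['image'],cv2.COLOR_RGB2HSV),(0,0,0),(179,255,255))
# stand top corners from the crop (4x, origin 375,230, crop x0=532? )
f=lambda x,y:((x-532)/4+375,(y-300)/4+230)
print('stand',[onz(t,f(*q),.045)[:2].round(3) for q in((583,343),(738,372),(721,522),(565,494))])
print('gauge top',[onz(t,f(*q),.101)[:2].round(4) for q in((650,388),(713,390),(712,457),(646,459))])
print('dial',onz(t,f(684,423),.105).round(4))
f2=lambda x,y:(x/4+120,(y-300)/4+200)
print('dial tri',tri(t,f(684,423),s,f2(108,377)))
```

```text
[[292.6 211. ]
 [258.3 175.5]
 [197.  242.9]
 [227.8 277.3]]
s1 (array([ 0.58839995, -0.02693504,  0.14995162]), np.float64(0.0004025883623892594))
s2 (array([0.67858266, 0.05251951, 0.15006948]), np.float64(0.0009565920839683213))
0.05 [array([ 0.61 , -0.031]), array([0.711, 0.058]), array([0.533, 0.221]), array([0.442, 0.141])]
0.07 [array([ 0.606, -0.03 ]), array([0.704, 0.057]), array([0.53 , 0.217]), array([0.441, 0.138])]
0.106 [array([ 0.598, -0.029]), array([0.693, 0.055]), array([0.525, 0.209]), array([0.439, 0.133])]
0.13 [array([ 0.593, -0.028]), array([0.685, 0.054]), array([0.522, 0.204]), array([0.438, 0.13 ])]
0.15 [array([ 0.588, -0.027]), array([0.679, 0.053]), array([0.519, 0.199]), array([0.437, 0.128])]
spot rays [0.6003 0.0814 0.128 ] [0.5976 0.0804 0.14  ]
plate corners [array([0.715, 0.045]), array([ 0.597, -0.054]), array([0.418, 0.126]), array([0.52 , 0.226])]
stand [array([ 0.525, -0.275]), array([ 0.503, -0.373]), array([ 0.408, -0.352]), array([ 0.428, -0.255])]
gauge top [array([ 0.4887, -0.2973]), array([ 0.4864, -0.3352]), array([ 0.446 , -0.3305]), array([ 0.4459, -0.2909])]
dial [ 0.4666 -0.3144  0.105 ]
dial tri (array([ 0.46729741, -0.31422781,  0.10140608]), np.float64(0.002740515841170834))
```

>>> servo_tool(motion=[[1,45.1,52.6,0,21.6],[1,45.1,52.6,0,21.6],[1,45.1,52.6,0,21.6],[1,45.1,52.6,0,21.6],[1,45.1,52.6,0,21.6],[1,45.1,52.6,0,21.6],[1,45.1,52.6,0,21.6],[1,45.1,52.6,0,21.6],[1,45.1,52.6,0,21.6],[1,45.1,52.6,0,21.6],[1,45.1,52.6,0,21.6],[1,45.1,52.6,0,21.6],[1,45.1,52.6,0,21.6],[1,45.1,52.6,0,21.6],[1,45.1,52.6,-2,21.6],[1,45.1,52.6,-4,21.6],[1,45.1,52.6,-4,21.6]], squeeze=20)

```text
time_s: 2.22
ee_pos: [0.6374, 0.0077, 0.3638]
eef_rot: [-3.14, 0.002, 0.722]
force: [1.0, -0.1, 0.5]
grip_width: 0.0004
grip_force: 0.0
```

>>> servo_tool(motion=[[1,0,0,-0.6,0],[1,0,0,-1.2,0],[1,0,0,-1.7,0],[1,0,0,-2.2,0],[1,0,0,-2.7,0],[1,0,0,-3.2,0],[1,0,0,-3.7,0],[1,0,0,-4.2,0],[1,0,0,-4.7,0],[1,0,0,-5.1,0],[1,0,0,-5.4,0],[1,0,0,-5.4,0]])

```text
time_s: 3.72
ee_pos: [0.6385, 0.0081, 0.3129]
eef_rot: [3.137, -0.003, 0.723]
force: [3.7, -2.9, 9.3]
grip_width: 0.0003
grip_force: 4.6
```

Run:
```python
from h import *
c=cam('scene');save(c,'s1.png');t=cam('top')
im=np.hstack([cv2.resize(c['image'][150:262,255:375],None,fx=3.3,fy=3.3,interpolation=2),cv2.resize(t['image'][150:262,180:300],None,fx=3.3,fy=3.3,interpolation=2)])
cv2.imwrite('pics/s1c.png',np.clip(im*1.5,0,255).astype(np.uint8)[:,:,::-1])
```

```text
(no output)
```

View pics/s1c.png

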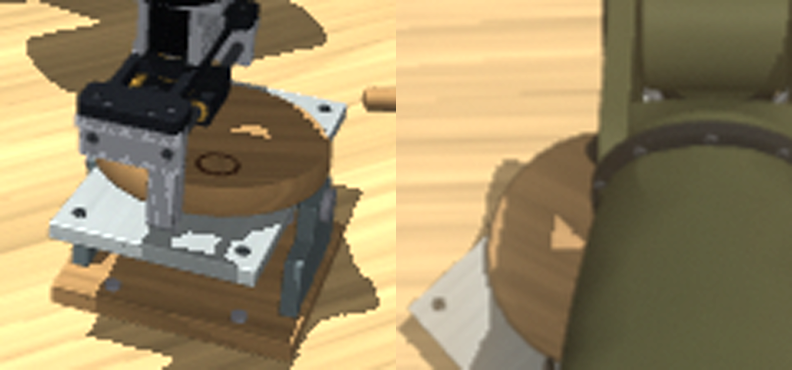

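The finger is on the high end and the plate is nearly level, with the near screws at crop (80,212) and (243,251). About 8 mm is left to push.

>>> servo_tool(motion=[[1,0,0,-0.3,0],[1,0,0,-0.6,0],[1,0,0,-0.7,0],[1,0,0,-0.7,0]])

```text
time_s: 4.32
ee_pos: [0.6386, 0.008, 0.3061]
eef_rot: [3.136, -0.004, 0.723]
force: [4.7, -5.4, 11.2]
grip_width: 0.0003
grip_force: 5.4
```

>>> servo_tool(motion=[[1,0,0,-0.1,0],[1,0,0,-0.1,0],[1,0,0,5,0],[1,0,0,10,0],[0,-17.2,-32.2,11.5,44],[0,-17.2,-32.2,11.5,44],[0,-17.2,-32.2,11.5,44],[0,-17.2,-32.2,11.5,44],[0,-17.2,-32.2,11.5,44],[0,-17.2,-32.2,11.5,44],[0,-17.2,-32.2,11.5,44],[0,-17.2,-32.2,11.5,44],[0,-17.2,-32.2,11.5,44],[0,-17.2,-32.2,11.5,44],[0,-17.2,-32.2,11.5,44]])

```text
time_s: 6.2
ee_pos: [0.4663, -0.3127, 0.4187]
eef_rot: [3.142, 0.0, 1.493]
force: [0.2, -0.6, -0.3]
grip_width: 0.0937
grip_force: 0.0
```

Run:
```python
from h import *
import pickle
d={}
for n in("scene","top","wrist"): d[n]=cam(n)
pickle.dump(d,open('c2.pkl','wb'))
print(d['wrist']['W'].round(3))
c,t,w=d['scene'],d['top'],d['wrist']
im=np.hstack([cv2.resize(c['image'][165:240,265:365],None,fx=4,fy=4,interpolation=2),cv2.resize(t['image'][160:235,185:285],None,fx=4,fy=4,interpolation=2)])
b=np.hstack([w['image'][::,::][60:360,80:480],cv2.resize(t['image'][225:300,205:305],None,fx=4,fy=4,interpolation=2)])
im=np.vstack([im,b])
cv2.imwrite('pics/c2.png',np.clip(im*1.5,0,255).astype(np.uint8)[:,:,::-1])
```

```text
[[ 0.997  0.075  0.018  0.471]
 [-0.077  0.97   0.23  -0.246]
 [-0.    -0.231  0.973  0.399]
 [ 0.     0.     0.     1.   ]]
```

View pics/c2.png

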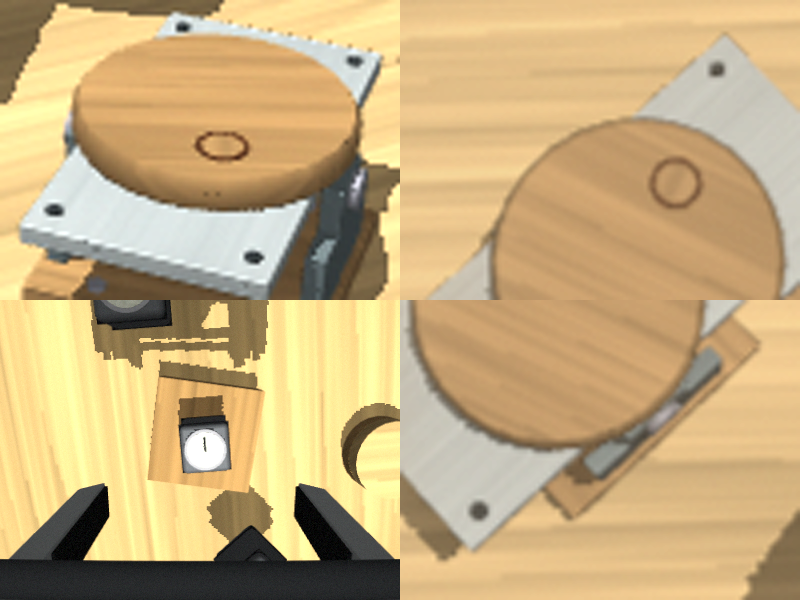

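The plate now looks level. Scene screws are at about (278.5,217.5), (328.5,229.2), (310.5,171.8) and (353.8,180.2). The wrist view shows the gauge top with the dial at crop (206,450), i.e. pixel (286,210).

Run:
```python
from h import *
import pickle
d=pickle.load(open('c2.pkl','rb'));s,t,w=d['scene'],d['top'],d['wrist']
def ref(c,u,v,r=5):
    g=cv2.cvtColor(c['image'],cv2.COLOR_RGB2GRAY).astype(float)
    for _ in range(2):
        u0,v0=int(round(u)),int(round(v));p=g[v0-r:v0+r+1,u0-r:u0+r+1];k=np.clip(np.median(p)-20-p,0,None)
        yy,xx=np.mgrid[-r:r+1,-r:r+1];u,v=u0+(k*xx).sum()/k.sum(),v0+(k*yy).sum()/k.sum()
        r=3
    return u,v
S=[ref(s,*q,3) for q in((278.5,217.5),(328.5,229.25),(310.5,171.75),(353.75,180.25))]
g0=[(.588+.008,-.031),(.69,.055),(.435,.135),(.52,.212)]
T=[ref(t,*proj(t,np.array([*onz(s,q,.106)[:2],.106])),5) for q in S]
print(np.round(S,1),np.round(T,1))
P=[tri(t,a,s,b) for a,b in zip(T,S)]
for p,e in P:print(p.round(4),round(e,4))
P=np.array([p for p,e in P]);A,B=(P[0]+P[1])/2,(P[2]+P[3])/2
v=A-B;print('tilt',np.arctan2(v[2],np.hypot(v[0],v[1])),'len',np.linalg.norm(v),'dir',np.degrees(np.arctan2(v[1],v[0])),'mid',(A+B)/2)
# ring: dark ellipse
rt=(( 676-400)/4+185,183/4+160);rs=(221.5/4+265,146/4+165)
print('spot top',onz(t,rt,.128),'scene',onz(s,rs,.128),'tri',tri(t,rt,s,rs))
# gauge in wrist: white dial and dark body top
hsv=cv2.cvtColor(w['image'],cv2.COLOR_RGB2HSV)
m=((hsv[...,1]<50)&(hsv[...,2]>140)).astype(np.uint8)
n,l,st,ce=cv2.connectedComponentsWithStats(m)
i=min(range(1,n),key=lambda i:np.hypot(*(ce[i]-[286,210]))+(1e3 if st[i,4]<300 else 0))
print('dial px',ce[i],st[i]);
for z in(.101,.105):print(onz(w,ce[i],z).round(4))
cs=[(x+80,y-240) for x,y in((180,426),(226,422),(231,467),(184,473))]
C=np.array([onz(w,q,.101)[:2] for q in cs]);print(C.round(4),C.mean(0))
for a,b in((0,1),(3,2),(3,0),(2,1)):v=C[b]-C[a];print(np.degrees(np.arctan2(v[1],v[0])).round(1),np.linalg.norm(v).round(4))
r=w['image'][160:260,240:330];cv2.imwrite('pics/g.png',np.clip(cv2.resize(r,None,fx=6,fy=6,interpolation=2)*1.5,0,255).astype(np.uint8)[:,:,::-1])
```

```text
[[278.2 217.1]
 [328.  228.9]
 [310.3 170.6]
 [353.2 179.8]] [[296.4 210.9]
 [263.8 177. ]
 [224.3 277.3]
 [191.9 241.2]]
[ 0.5977 -0.0388  0.1059] 0.0015
[0.6881 0.0407 0.1061] 0.0012
[0.439  0.1408 0.1091] 0.0013
[0.5291 0.2206 0.1071] 0.0014
tilt -0.008789399307737396 len 0.23992805572348963 dir -48.53890971273789 mid [0.5634629  0.09081293 0.10706674]
spot top [0.6092506  0.06588441 0.128     ] scene [0.61095282 0.06549234 0.128     ] tri (array([0.60959476, 0.06614248, 0.12701083]), np.float64(0.00044436396968505776))
dial px [284.86936236 209.68429238] [ 265  190   41   40 1286]
[ 0.4692 -0.313   0.101 ]
[ 0.4692 -0.3121  0.105 ]
[[ 0.4508 -0.2921]
 [ 0.4876 -0.2918]
 [ 0.4894 -0.3291]
 [ 0.4506 -0.3312]] [ 0.46960689 -0.31105469]
0.6 0.0368
3.1 0.0388
89.7 0.0391
92.7 0.0374
```

View pics/g.png

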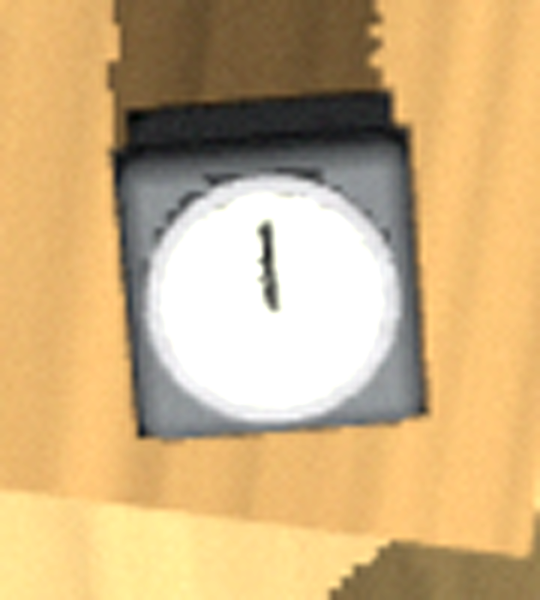

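The close-up shows the gauge's top square with crop corners (118,152), (410,128), (427,412) and (140,437), nearly aligned with world x. I'll descend with the fingers closing along x.

>>> servo_tool(motion=[[0,0.3,0.1,-4,5.3],[0,0.3,0.1,-8,5.3],[0,0.3,0.1,-11,5.3],[0,0.3,0.1,-13.5,5.3],[0,0.3,0.1,-15.5,5.3],[0,0.3,0.1,-16.3,5.3],[0,0.3,0.1,-16.3,5.3],[0.5,0.3,0.1,-16.3,5.3],[0.7,0.3,0.1,-16.3,5.3],[1,0.3,0.1,-16.3,5.3],[1,0.3,0.1,-16.3,5.3],[1,0.3,0.1,-16.3,5.3],[1,0.3,0.1,-16.3,5.3]], squeeze=20)

```text
time_s: 7.98
ee_pos: [0.4689, -0.3123, 0.2557]
eef_rot: [3.142, 0.0, 1.584]
force: [0.1, -0.9, 0.6]
grip_width: 0.0401
grip_force: 19.9
```

>>> servo_tool(motion=[[1,0,0,1,0],[1,0,0,3,0],[1,0,0,6,0],[1,0,0,10,0],[1,0,0,15,0],[1,0,0,17.5,0],[1,0,0,17.5,0],[1,2,5.4,17.5,0],[1,4,10.8,17.5,0],[1,6,16.2,17.5,0],[1,8,21.6,17.5,0],[1,10,27,17.5,0],[1,12,32.4,17.5,0],[1,13.6,36.5,17.5,0],[1,14.1,37.8,17.5,0],[1,14.1,37.8,17.5,0],[1,14.1,37.8,15,0],[1,14.1,37.8,14,0],[1,14.1,37.8,14,0]])

```text
time_s: 10.35
ee_pos: [0.6098, 0.0648, 0.3952]
eef_rot: [-3.14, 0.0, 1.583]
force: [-0.0, -0.6, -2.1]
grip_width: 0.04
grip_force: 19.9
```

Run:
```python
from h import *
import pickle
s=cam('scene');w=cam('wrist');pickle.dump((s,w),open('c3.pkl','wb'))
im=np.hstack([cv2.resize(s['image'][110:245,265:365],None,fx=4,fy=4,interpolation=2),cv2.resize(w['image'][60:420,100:460],(400,540)[:1]+(400,),interpolation=2).repeat(1,0) if 0 else cv2.copyMakeBorder(cv2.resize(w['image'][:,90:470],None,fx=1.05,fy=1.05),0,540-441,0,1,cv2.BORDER_CONSTANT)])
print(im.shape, ctrl.get_obs()['force'])
cv2.imwrite('pics/c3.png',np.clip(im*1.5,0,255).astype(np.uint8)[:,:,::-1])
P=np.array(ctrl.get_obs()['ee_pos']);print(P)
print('expected tip px',proj(s,[P[0],P[1]+.0005,P[2]-.243]), 'spot px',proj(s,[.6095,.066,.128]))
```

```text
(540, 800, 3) [ 0.28910973  0.36843657 -1.64507524]
[0.6099444  0.06523753 0.3964602 ]
expected tip px [320.97025119 192.09872583] spot px [320.23764493 201.15392198]
```

View pics/c3.png

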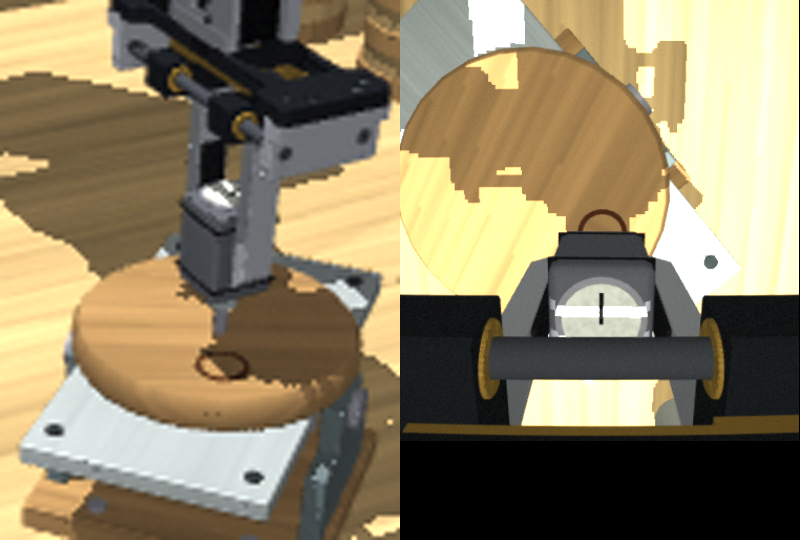

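The tip sits over the ring: tip at scene px about (320,193), ring centre at about (320.5,201), matching the projected values. I'll press gently.

>>> servo_tool(motion=[[1,0,0,-0.8,0],[1,0,0,-1.6,0],[1,0,0,-2.1,0],[1,0,0,-2.3,0],[1,0,0,-2.3,0],[1,0,0,-2.3,0]])

```text
time_s: 11.2
ee_pos: [0.61, 0.0657, 0.3729]
eef_rot: [3.141, -0.0, 1.584]
force: [-1.0, -0.0, -2.7]
grip_width: 0.0402
grip_force: 19.9
```

```bash
cat > f.py <<'E'
from h import *
F=[];Z=[]
for i in range(8):
    ctrl.camera('top');o=ctrl.get_obs();F.append(o['force']);Z.append(o['ee_pos'])
print(o['time_s'],np.mean(F,0).round(2),np.std(F,0).round(2),np.mean(Z,0).round(5))
E
python3 f.py
```

```text
11.6 [-0.25  0.05 -3.16] [0.37 0.29 0.49] [0.60993 0.06576 0.37277]
```

>>> servo_tool(motion=[[1,0,0,-0.2,0],[1,0,0,-0.4,0],[1,0,0,-0.6,0],[1,0,0,-0.6,0],[1,0,0,-0.6,0]])

```text
time_s: 12.22
ee_pos: [0.6099, 0.0657, 0.3667]
eef_rot: [3.142, 0.0, 1.584]
force: [-0.2, 0.3, -1.2]
grip_width: 0.0397
grip_force: 19.9
```

```bash
python3 f.py
```

```text
12.625 [-0.17 -0.08 -1.79] [0.52 0.32 0.5 ] [0.60993 0.06574 0.36671]
```

>>> servo_tool(motion=[[1,0,0,-0.2,0],[1,0,0,-0.38,0],[1,0,0,-0.38,0],[1,0,0,-0.38,0],[1,0,0,-0.38,0]])

```text
time_s: 13.25
ee_pos: [0.6099, 0.0658, 0.3629]
eef_rot: [3.141, -0.0, 1.584]
force: [0.3, 0.7, -1.2]
grip_width: 0.0403
grip_force: 19.9
```

```bash
python3 f.py; python3 f.py
python3 - <<'E'
from h import *
s=cam('scene')
cv2.imwrite('pics/c4.png',np.clip(cv2.resize(s['image'][140:245,265:365],None,fx=5.5,fy=5.5,interpolation=2)*1.5,0,255).astype(np.uint8)[:,:,::-1])
E
```

```text
13.65 [ 0.38  0.18 -0.07] [0.72 0.49 0.59] [0.60994 0.06575 0.36289]
14.05 [ 0.8   0.12 -0.22] [0.68 0.47 0.51] [0.60994 0.06575 0.36286]
```

View pics/c4.png

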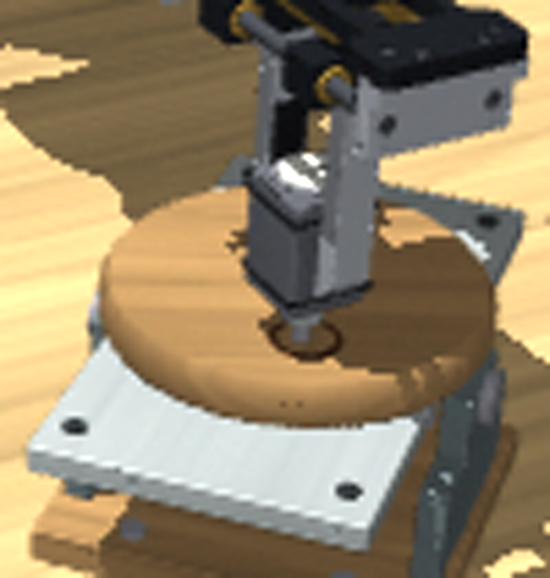

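The tip is inside the ring (crop (303,337) against ring centre (306,339)) and the gauge is upright. Geometry gives about 7.9 mm of compression. The force readings give roughly 8 to 9 mm, so I'll hand in.

```bash
python3 -c "
from station import ctrl
print(ctrl.hand_in())"
```

```text
the job is handed in; nothing more can be done
None
```

I levelled the holder to within about 0.01 rad by camera and handed the job in with the gauge still gripped upright on the spot, its plunger about 8 mm in (7.9 mm by arm height; noisy force readings suggest up to 10 mm); no verdict was returned.

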